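Load the lever beam

TASK

Finish loading the lever for the next class. A rider is already clamped on one arm of the beam, which leans that way: hang the large hook weight on the opposite arm and let it go, then hang the small one on the rider's arm, outside the rider. Choose the distances by how heavy the weights turn out to be, so that the beam never tips right over on the way, and slide them along until the beam ends level with both weights hanging straight in their seats and let go. The pivot is delicate: feel for the beam, press and set down gently, do not let a weight fall or topple, and leave the rider and the other things on the bench as they are.

Things in the scene. Friction and masses are not known exactly. Their poses are not given: they have to be found in the camera images.
- beam (a joint): tilt of the lever beam about its level pivot, rad: 0 level, positive when the arm on the +y side is up; stops at 0.36 either way. It swings freely; a low bob brings it level when empty: about 1.0 N m of load moment per rad (200 g hung 100 mm out tip it by about 0.2). A swing dies out in about 1.5 s
- pin_point (a point): mark on the fixed pivot pin, 220 mm above the table; y along the beam when level, x level across it, away from the robot, z up. The beam's pivot lies on this pin, clamped by a collar up to 12 mm nearer or farther along x: feel for it. Beam: bar 420 mm long, 8 mm thick (x), 16 mm high, its flat top edge level with the pivot; 30 mm hub, small beads at the ends. Hooks go 30 to 205 mm out
- stand: fixed stand of the lever: flat base 170 x 150 mm and a post 55 mm behind the pin mark (+x). Origin on the table straight under the mark, same axes. A rod with a round steel bob (53 mm diameter, 60 to 100 mm above the table) hangs from the beam under the pivot and swings with it
- rider (a joint): rider on the +y arm: a steel block 25 x 26 (along the beam) x 34 mm, about 170 g, clamped astride the bar with a thumb screw, top of the screw 23 mm above the bar's top edge. Value: distance of its middle from the pivot along the beam, m. It stays where it is
- small: the small hook weight: a steel disc, 38 mm diameter and 15 mm high, 200 g +-25%; on it a C-shaped plate hook, 8 mm thick in y, topped by a finger tab 14 mm (x) by 8 mm (y), from 69 to 97 mm above the underside, pinched across its 8 mm. Origin: centre of the underside; z up. The hook lies in the x-z plane, mouth to +x (at the start roughly away from the robot)
- small_seat (a point): seat of the small weight's hook: centre of the underside of its 6 mm thick top arm, 63 mm above the disc's underside, -1.2 mm in x, above the centre of mass, below the tab. Axes as the weight's. Slot for the bar 12 mm wide in x, from the upright back leg (-x side) to a front lip hanging 6 mm down; 32 mm free height under the lip. Properly hung, this point lies on the beam's top edge
- large: the large hook weight: a steel disc, 52 mm diameter and 20 mm high, 400 g +-25%; on it a C-shaped plate hook, 8 mm thick in y, topped by a finger tab 14 mm (x) by 8 mm (y), from 74 to 102 mm above the underside, pinched across its 8 mm. Origin: centre of the underside; z up. The hook lies in the x-z plane, mouth to +x (at the start roughly away from the robot)
- large_seat (a point): seat of the large weight's hook: centre of the underside of its 6 mm thick top arm, 68 mm above the disc's underside, -0.5 mm in x, above the centre of mass, below the tab. Axes as the weight's. Slot for the bar 12 mm wide in x, from the upright back leg (-x side) to a front lip hanging 6 mm down; 32 mm free height under the lip. Properly hung, this point lies on the beam's top edge
- board: bystander: small black circuit board, 85 x 46 mm, lying among the weights; origin centre of its underside
- pliers: bystander: blue-handled pliers, 160 mm long, 50 mm wide, 14 mm high, lying along x among the weights
- spool: bystander: solder spool, 54 mm diameter, 40 mm high; origin centre of its underside
- plug_a: bystander: small battery plug, 24 x 16 x 9 mm, to the right of the weights
- plug_b: bystander: the other battery plug, the same size, among the weights
- screwdriver: bystander: screwdriver 170 mm long, lying on the right
Mind the look-alikes: they are no part of the job. Leave any purple look-alike of the large alone.

How it is judged:
By the outcome, as a careful person would: the job done as asked, in the order asked, and still so for the second after the job is handed in, with the robot touching nothing.
It also fails if it takes over 72 s, if anything falls off the work surface, if the arm or the gripper's body presses on something with over 40 N, if the wrist force passes 120 N, or if a joint passes its speed limit or range.

ROBOT

A 7-joint arm with a two-finger parallel gripper is mounted at the origin on the work surface. World frame = base frame: x ahead of the robot, y to its left, z up, the work surface at z = 0. Lengths are in m, angles in rad, forces in N, time in s.
With the tool pointing down it reaches from about 0.4 to 0.85 m from the base axis. Payload 4.5 kg.
Tool frame: the origin (TCP) lies on the centre line of the jaws, within the pads' length; the fingertips stand 11 mm ahead of it and the grasp point (between the pads) lies 8 mm behind it; z points along the fingers, y is the direction in which the jaws open and shut (so a half turn about z gives the same grasp; the last joint's range is limited). The gripper opens to 88 mm and grips with 3 to 60 N. Pads are 18 mm wide; open, the fingers measure 123 mm over their backs; the gripper's body (75 mm by 187 mm) begins 45 mm behind the grasp point.
Start: joints at [-1.086, 0.689, -0.195, 1.565, 0.157, 0.902, -0.215], TCP at [0.272, 0.563, 0.25] pointing down, gripper open.
Joint ranges: [-3.01, 3.01], [-0.46, 2.08], [-1.47, 1.51], [0.13, 2.56], [-1, 4.14], [0.04, 2.09], [-2.66, 2.66]. Speed limits (rad/s): [2.57, 2.57, 3.14, 3.14, 3.14, 3.14, 3.14].

INTERFACE

Orientations are given as a unit quaternion [x, y, z, w].
In Python, from plant import r, snapshot gives the robot as it stands.
- The arm moves only by the tool drive_tool, never from a script. Its argument "commands" is a list of rows, each an object of numbers: "wx", "wy", "wz": the turn, a rotation vector about the tool's x, y, z in rad; "dx", "dy", "dz": the shift along the tool's x, y, z in m; "claw": the opening, from 0 (shut) to 1 (fully open). A call has 1 to 12 rows; each row shifts and turns the commanded pose from where the row before left it, along the tool's axes as they then stand; what a row does not reach is not made up. A row lasts 1/10 s, in which the tool goes at most 50 mm and 8.59 degrees, less where a joint would pass 70% of its speed; a pose out of reach is approached as far as the arm can. A call is refused whole if a number of a shift passes 0.05 or a number of a turn 0.15, either way. A call with a gripper value outside its range is refused whole. The fingers move at their own pace and stop on an object; "grip_force" is the grip in N (left out, the last holds). Time passes only in rows, so rows that do not move let the fingers close. It gives the time, the measured TCP pose, the force and the opening at its end, in the units of the state.
- r.get_state(): the state, without advancing time (a new reading comes with each control period).
- snapshot(name): name is "side" or "top"; returns a dict with "color" (400x640x3 uint8, red, green, blue), "fx", "fy", "cx", "cy" (pixels), "world_to_cam" (4x4, takes a point from world to camera coordinates). Camera axes: x right, y up, looking along -z (the intrinsics and any distortion apply to the point x, -y, -z); pixel columns grow to the right and rows downward; lengths in m; the calibration is good to about 2 mm. A picture is of the moment at which its call begins. There is no depth.
- r.finish_job(): hands the job in, once; it reports no verdict.
The state is a dict: "clock": time; "q": joint angles; "qd": joint speeds; "joint_torque": joint torques, N m; "tool_pos": TCP position; "eef_rot": TCP orientation; "contact_force": force on the tool from outside, world axes, zero at the start; "moment": the same for the moment, N m; "opening": opening from 0.0 (shut) to 1.0 (fully open).
Only numpy, scipy, OpenCV 4.12 (cv2) and the standard library are available. Lean on these libraries where they do the work, as an engineer would, in place of code of your own. Each camera call takes 0.05 s, during which the arm holds its last target. There are 200 camera calls.

## Working session

There is one attempt and no reset: what is moved stays moved. The work goes in short steps, Python scripts to look and compute and a tool call to move; the robot and the scene stay as the last step left them, time stands still between calls to the robot, and variables do not carry over. Pictures are saved under pics/ and viewed, on a budget of 10 in all, crops included, one or two more only if the job needs it, and the job is handed in when it is done.

Besides the shell and the picture viewer there is one more tool, called after ">>>" as name(argument=value, ...), one argument or row to a line, values as JSON. drive_tool: Moves the arm, as the interface text tells. Its arguments: {"type":"object","properties":{"commands":{"type":"array","items":{"type":"object","properties":{"wx":{"type":"number"},"wy":{"type":"number"},"wz":{"type":"number"},"dx":{"type":"number"},"dy":{"type":"number"},"dz":{"type":"number"},"claw":{"type":"number"}}}},"grip_force":{"type":"number"}},"required":["commands"]}

```bash
ls; mkdir -p pics; cat > h.py <<'E'
import numpy as np, cv2
from plant import r, snapshot
def snap(n,f=None):
    s=snapshot(n)
    if f: cv2.imwrite('pics/'+f,cv2.cvtColor(s['color'],cv2.COLOR_RGB2BGR))
    return s
def ray(s,u,v):
    M=np.linalg.inv(np.array(s['world_to_cam']))
    d=np.array([(u-s['cx'])/s['fx'],-(v-s['cy'])/s['fy'],-1.])
    return M[:3,3],M[:3,:3]@d
def onz(s,u,v,z):
    o,d=ray(s,u,v); return o+d*(z-o[2])/d[2]
def onx(s,u,v,x):
    o,d=ray(s,u,v); return o+d*(x-o[0])/d[0]
def proj(s,p):
    c=np.array(s['world_to_cam'])@np.append(p,1); return s['fx']*c[0]/-c[2]+s['cx'], -s['fy']*c[1]/-c[2]+s['cy']
def two(s1,u1,v1,s2,u2,v2):
    o1,d1=ray(s1,u1,v1);o2,d2=ray(s2,u2,v2)
    t=np.linalg.lstsq(np.c_[d1,-d2],o2-o1,rcond=None)[0]
    a=o1+d1*t[0];b=o2+d2*t[1]; return (a+b)/2,np.linalg.norm(a-b)
E
python3 - <<'E'
from h import *
np.set_printoptions(precision=4,suppress=True)
for n in('top','side'):
    s=snap(n,n+'0.png'); print({k:s[k] for k in s if k!='color'})
print(r.get_state())
E
```

```text
pics
{'fx': 496.04092183135515, 'fy': 496.04092183135515, 'cx': 328.3708260891054, 'cy': 195.0046777892784, 'world_to_cam': array([[ 0.006 , -1.    ,  0.0027,  0.0264],
       [ 0.9845,  0.0064,  0.1755, -0.5209],
       [-0.1755,  0.0016,  0.9845, -1.5947],
       [ 0.    ,  0.    ,  0.    ,  1.    ]])}
{'fx': 508.59414484490685, 'fy': 508.59414484490685, 'cx': 314.3228270795144, 'cy': 196.4263916797395, 'world_to_cam': array([[ 0.9143, -0.4049, -0.0023, -0.4596],
       [ 0.2143,  0.4789,  0.8513, -0.2413],
       [-0.3436, -0.7789,  0.5246, -1.126 ],
       [ 0.    ,  0.    ,  0.    ,  1.    ]])}
{'clock': 0.1, 'q': array([-1.0862,  0.6899, -0.1946,  1.5662,  0.1573,  0.9025, -0.2151]), 'qd': array([ 0.001 , -0.0037, -0.    , -0.0023,  0.001 , -0.0007,  0.0002]), 'joint_torque': array([ -0.0034, -52.85  ,  -1.2713, -15.3838,  -0.0525,   0.002 ,
         0.    ]), 'tool_pos': array([0.2721, 0.562 , 0.249 ]), 'eef_rot': array([ 0.2235,  0.9747, -0.0008, -0.0001]), 'contact_force': array([-0.6146,  1.2306,  0.565 ]), 'moment': array([-0.0354, -0.0039,  0.0207]), 'opening': 1.0002083192576523}
```

View pics/top0.png

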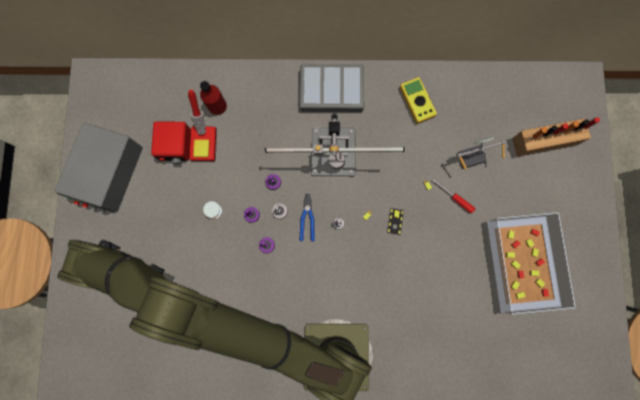

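View pics/side0.png

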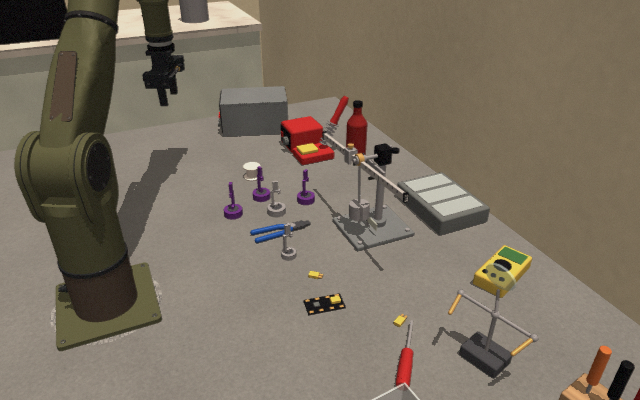

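The top view shows the large weight (grey) at (279,211) with purple look-alikes around it. The small one is at (338,224), and the beam runs from (267,150) to (403,149) with the rider near (318,149). I'll zoom in.

```bash
python3 - <<'E'
import cv2
a=cv2.imread('pics/top0.png')[115:250,235:415];cv2.imwrite('pics/t1.png',cv2.resize(a,None,fx=4.4,fy=4.4,interpolation=cv2.INTER_CUBIC))
a=cv2.imread('pics/side0.png')[120:270,225:425];cv2.imwrite('pics/s1.png',cv2.resize(a,None,fx=4,fy=4,interpolation=cv2.INTER_CUBIC))
E
```

```text
(no output)
```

View pics/t1.png

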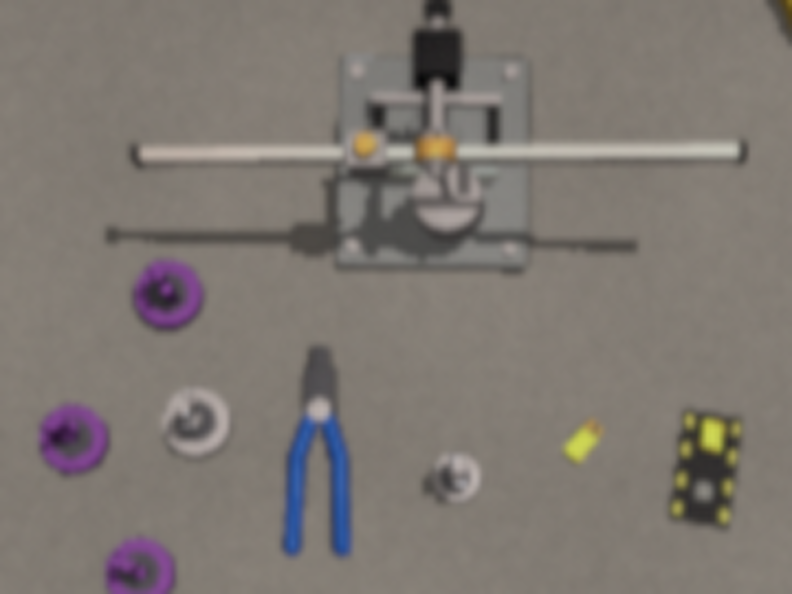

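View pics/s1.png

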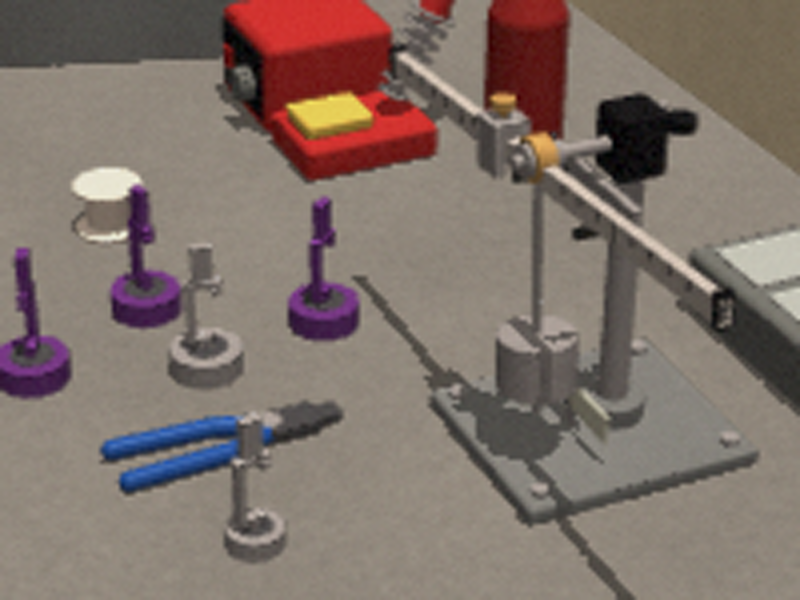

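The large weight (top 196,423 in the crop) and the small one (457,478) are upright, with mouths roughly +x. The beam leans to the +y rider side. Next I triangulate.

```bash
python3 - <<'E'
from h import *
np.set_printoptions(precision=4,suppress=True)
T=snap('top');S=snap('side')
t=lambda x,y:((x+.5)/4.4+234.5,(y+.5)/4.4+114.5)
s=lambda x,y:((x+.5)/4+224.5,(y+.5)/4+119.5)
for n,a,b in [('end+y',(137,155),(398,54)),('end-y',(743,151),(722,308)),('rider screw',(366,143),(503,98)),('hub',(436,150),(540,155))]:
    print(n,*two(T,*t(*a),S,*s(*b)))
print('base corners',[onz(T,*t(*p),.008) for p in[(340,57),(525,57),(532,270),(335,268)]])
print('large disc top',onz(T,*t(196,423),.018),'side top z.02',onz(S,*s(206,353),.02),'tabtop',onz(S,*s(201,246),.102),'tab side mid',onz(S,*s(201,263),.088))
print('small disc top',onz(T,*t(457,478),.013),'side z.015',onz(S,*s(256,527),.015),'tab mid',onz(S,*s(250,437),.083),'lip',onz(S,*s(265,460),.063),'leg',onz(S,*s(239,490),.04))
print('large lip',onz(S,*s(212,286),.066),'leg',onz(S,*s(192,312),.04))
# steel mask disc centres
for nm,c,rad in(('top',T,0),('side',S,0)):
    pass
print(r.get_state()['tool_pos'])
E
```

```text
end+y [0.6301 0.2203 0.2064] 0.0005936723887674698
end-y [ 0.6275 -0.1923  0.2334] 0.0010601829825138175
rider screw [0.629  0.0622 0.2428] 0.00042331215806248575
hub [0.6299 0.0148 0.2251] 0.0006212186479498305
base corners [array([0.7648, 0.0882, 0.008 ]), array([ 0.7658, -0.0576,  0.008 ]), array([ 0.594 , -0.0625,  0.008 ]), array([0.5946, 0.0901, 0.008 ])]
large disc top [0.4712 0.1939 0.018 ] side top z.02 [0.4702 0.1909 0.02  ] tabtop [0.4729 0.1982 0.102 ] tab side mid [0.4727 0.1994 0.088 ]
small disc top [ 0.431  -0.0047  0.013 ] side z.015 [ 0.4321 -0.0016  0.015 ] tab mid [ 0.4308 -0.0003  0.083 ] lip [ 0.4401 -0.0001  0.063 ] leg [0.4249 0.0069 0.04  ]
large lip [0.4808 0.2022 0.066 ] leg [0.4697 0.2156 0.04  ]
[0.2722 0.5622 0.2492]
```

>>> drive_tool(
  commands=[
    {"wz":-0.149},
    {"wz":-0.149},
    {"wz":-0.149},
    {"dx":-0.025,"dy":-0.045,"claw":0.5},
    {"dx":-0.025,"dy":-0.045},
    {"dx":-0.025,"dy":-0.045},
    {"dx":-0.025,"dy":-0.045},
    {"dx":-0.025,"dy":-0.045},
    {"dx":-0.025,"dy":-0.045},
    {"dx":-0.025,"dy":-0.045},
    {"dx":-0.025,"dy":-0.045},
  ],
  grip_force=15,
)

```text
validation failed for argument at $.co...
```

```bash
cat >> h.py <<'E'
from scipy.spatial.transform import Rotation as Rn
np.set_printoptions(precision=4,suppress=True)
def st(target=None,yaw=0.):
    s=r.get_state(); R=Rn.from_quat(s['eef_rot']).as_matrix()
    print('t',round(s['clock'],2),'pos',s['tool_pos'],'F',s['contact_force'],'M',s['moment'],'op',round(s['opening'],3))
    G=np.c_[[-np.cos(yaw),-np.sin(yaw),0],[-np.sin(yaw),np.cos(yaw),0],[0,0,-1]]
    print('w tool',Rn.from_matrix(R.T@G).as_rotvec(), 'z',R[:,2])
    if target is not None: print('d tool',R.T@(np.array(target)-s['tool_pos']))
E
python3 -c "
from h import *
st([.4718,.196,.2],.26)"
```

```text
t 0.2 pos [0.2722 0.5622 0.2492] F [-0.3246 -0.2511 -1.408 ] M [0.0276 0.0071 0.0322] op 1.0
w tool [-0.0011 -0.0003 -0.7108] z [-0.0004 -0.001  -1.    ]
d tool [-0.3392 -0.2426  0.0495]
```

>>> drive_tool(
  commands=[
    {"dx":0,"dy":0,"dz":0,"wx":0,"wy":0,"wz":-0.149,"claw":0.5},
  ],
  grip_force=15,
)

```text
clock: 0.3
tool_pos: [0.2721, 0.5625, 0.2494]
eef_rot: [0.149, 0.989, -0.0, 0.0]
contact_force: [0.5, 0.8, -0.8]
opening: 0.932
```

>>> drive_tool(
  commands=[
    {"wz":-0.149,"claw":0.5},
    {"wz":-0.149,"claw":0.5},
  ],
)

```text
validation failed for argument at $.co...
```

>>> drive_tool(
  commands=[
    {"dx":0,"dy":0,"dz":0,"wx":0,"wy":0,"wz":-0.149,"claw":0.5},
    {"dx":0,"dy":0,"dz":0,"wx":0,"wy":0,"wz":-0.149,"claw":0.5},
    {"dx":-0.025,"dy":-0.046,"dz":0,"wx":0,"wy":0,"wz":0,"claw":0.5},
    {"dx":-0.025,"dy":-0.046,"dz":0,"wx":0,"wy":0,"wz":0,"claw":0.5},
    {"dx":-0.025,"dy":-0.046,"dz":0,"wx":0,"wy":0,"wz":0,"claw":0.5},
    {"dx":-0.025,"dy":-0.046,"dz":0,"wx":0,"wy":0,"wz":0,"claw":0.5},
    {"dx":-0.025,"dy":-0.046,"dz":0,"wx":0,"wy":0,"wz":0,"claw":0.5},
    {"dx":-0.025,"dy":-0.046,"dz":0,"wx":0,"wy":0,"wz":0,"claw":0.5},
    {"dx":-0.025,"dy":-0.046,"dz":0.02,"wx":0,"wy":0,"wz":0,"claw":0.5},
    {"dx":-0.025,"dy":-0.046,"dz":0.02,"wx":0,"wy":0,"wz":0,"claw":0.5},
    {"dx":0,"dy":0,"dz":0,"wx":0,"wy":0,"wz":-0.13,"claw":0.5},
    {"dx":0,"dy":0,"dz":0,"wx":0,"wy":0,"wz":-0.13,"claw":0.5},
  ],
  grip_force=15,
)

```text
clock: 1.5
tool_pos: [0.4594, 0.2139, 0.2133]
eef_rot: [-0.128, 0.992, -0.001, -0.001]
contact_force: [0.3, 1.3, 0.7]
opening: 0.5
```

```bash
python3 - <<'E'
from h import *
st([.4718,.196,.15],.26)
T=snap('top');S=snap('side')
a=cv2.resize(S['color'][155:275,215:305],None,fx=5,fy=5,interpolation=cv2.INTER_CUBIC)
b=cv2.resize(T['color'][190:240,265:305],None,fx=7,fy=7,interpolation=cv2.INTER_CUBIC)
c=cv2.resize(T['color'][205:240,322:357],None,fx=7,fy=7,interpolation=cv2.INTER_CUBIC)
o=np.zeros((600,800,3),np.uint8);o[:600,:450]=a;o[:350,460:740]=b;o[352:597,460:705]=c
cv2.imwrite('pics/z1.png',o[...,::-1])
E
```

```text
t 1.5 pos [0.4594 0.2139 0.2133] F [0.3335 1.2965 0.6716] M [0.0825 0.0479 0.039 ] op 0.5
w tool [-0.0012 -0.0013 -0.0027] z [-0.0009 -0.0015 -1.    ]
d tool [-0.0075 -0.0204  0.0633]
```

View pics/z1.png

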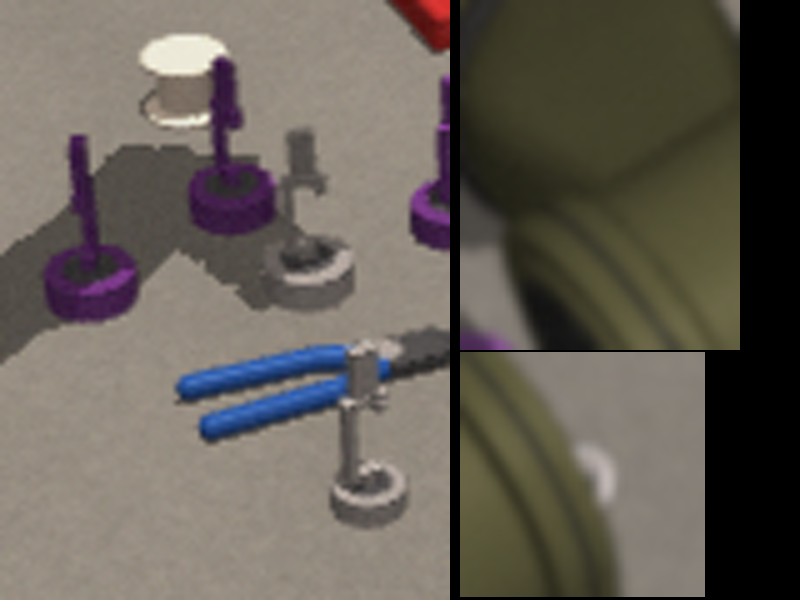

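>>> drive_tool(
  commands=[
    {"dx":-0.007,"dy":-0.0205,"dz":0.0,"wx":0,"wy":0,"wz":0,"claw":0.5},
    {"dx":0,"dy":0,"dz":0.03,"wx":0,"wy":0,"wz":0,"claw":0.5},
    {"dx":0,"dy":0,"dz":0.03,"wx":0,"wy":0,"wz":0,"claw":0.4},
    {"dx":0,"dy":0,"dz":0.03,"wx":0,"wy":0,"wz":0,"claw":0.35},
    {"dx":0,"dy":0,"dz":0.03,"wx":0,"wy":0,"wz":0,"claw":0.35},
    {"dx":0,"dy":0,"dz":0,"wx":0,"wy":0,"wz":0,"claw":0.35},
  ],
  grip_force=15,
)

```text
clock: 2.2
tool_pos: [0.4689, 0.1977, 0.0914]
eef_rot: [-0.127, 0.992, -0.001, -0.003]
contact_force: [-0.5, -0.6, 0.2]
opening: 0.355
```

```bash
python3 - <<'E'
from h import *
st([.4715,.195,.093],.26)
S=snap('side')
print(proj(S,r.get_state()['tool_pos']))
cv2.imwrite('pics/z2.png',cv2.resize(S['color'][125:225,220:340],None,fx=6,fy=6,interpolation=cv2.INTER_CUBIC)[...,::-1])
E
```

```text
t 2.2 pos [0.4689 0.1977 0.0914] F [-0.5035 -0.5608  0.157 ] M [-0.0227  0.0234  0.0039] op 0.355
w tool [-0.0019 -0.0056 -0.0049] z [-0.0049 -0.0032 -1.    ]
d tool [-0.0019 -0.0033 -0.0016]
(np.float64(273.95306150523146), np.float64(184.1814099136015))
```

View pics/z2.png

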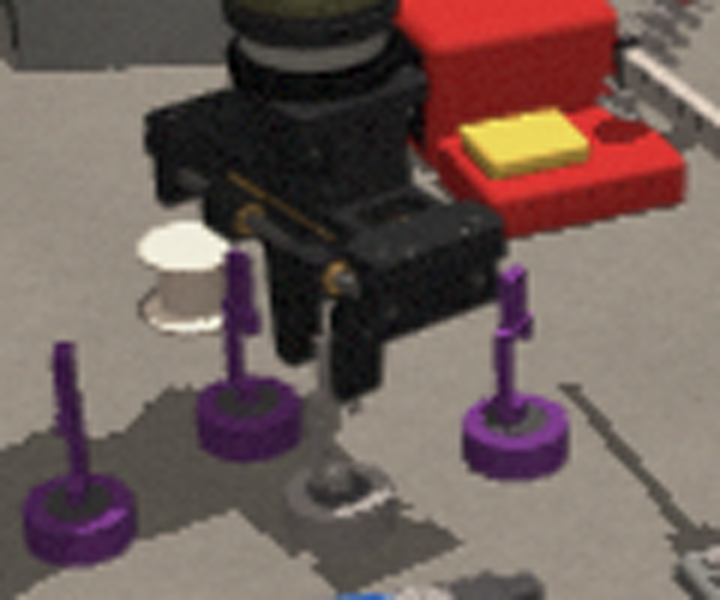

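>>> drive_tool(
  commands=[
    {"dx":-0.002,"dy":-0.002,"dz":-0.001,"wx":0,"wy":0,"wz":0,"claw":0.28},
    {"dx":0,"dy":0,"dz":0,"wx":0,"wy":0,"wz":0,"claw":0.2},
    {"dx":0,"dy":0,"dz":0,"wx":0,"wy":0,"wz":0,"claw":0.16},
    {"dx":0,"dy":0,"dz":0,"wx":0,"wy":0,"wz":0,"claw":0.12},
    {"dx":0,"dy":0,"dz":0,"wx":0,"wy":0,"wz":0,"claw":0.08},
    {"dx":0,"dy":0,"dz":0,"wx":0,"wy":0,"wz":0,"claw":0.0},
    {"dx":0,"dy":0,"dz":0,"wx":0,"wy":0,"wz":0,"claw":0.0},
  ],
  grip_force=6,
)

```text
clock: 2.95
tool_pos: [0.4747, 0.1971, 0.0959]
eef_rot: [-0.127, 0.992, 0.0, 0.002]
contact_force: [1.5, -1.0, 5.8]
opening: 0.119
```

>>> drive_tool(
  commands=[
    {"dx":0,"dy":0,"dz":0,"wx":0,"wy":0,"wz":0,"claw":0.0},
    {"dx":0,"dy":0,"dz":0,"wx":0,"wy":0,"wz":0,"claw":0.0},
    {"dx":0,"dy":0,"dz":0,"wx":0,"wy":0,"wz":0,"claw":0.0},
  ],
  grip_force=30,
)

```text
clock: 3.25
tool_pos: [0.4741, 0.1984, 0.0957]
eef_rot: [-0.128, 0.992, 0.001, 0.001]
contact_force: [1.3, 1.0, 6.1]
opening: 0.085
```

```bash
python3 - <<'E'
from h import *
for i in range(4): snap('top'); st()
E
```

```text
t 3.3 pos [0.4742 0.1985 0.0957] F [1.9398 1.5141 5.7583] M [ 0.3182 -0.2252 -0.0267] op 0.086
w tool [0.0028 0.0028 0.257 ] z [ 0.0024  0.0031 -1.    ]
t 3.35 pos [0.4741 0.1985 0.0957] F [1.8301 1.3675 5.651 ] M [ 0.3764 -0.2546 -0.0299] op 0.088
w tool [0.0028 0.0028 0.257 ] z [ 0.0024  0.0031 -1.    ]
t 3.4 pos [0.4742 0.1984 0.0957] F [2.2676 0.9836 5.4917] M [ 0.3014 -0.2385  0.0375] op 0.088
w tool [0.0028 0.0028 0.2569] z [ 0.0024  0.0031 -1.    ]
t 3.45 pos [0.4742 0.1985 0.0957] F [1.2858 1.6179 5.398 ] M [ 0.3813 -0.2839 -0.011 ] op 0.086
w tool [0.0028 0.0028 0.2569] z [ 0.0024  0.0031 -1.    ]
```

>>> drive_tool(
  commands=[
    {"dx":0,"dy":0,"dz":-0.005,"wx":0,"wy":0,"wz":0,"claw":0.0},
    {"dx":0,"dy":0,"dz":-0.01,"wx":0,"wy":0,"wz":0,"claw":0.0},
    {"dx":0,"dy":0,"dz":-0.015,"wx":0,"wy":0,"wz":0,"claw":0.0},
    {"dx":0,"dy":0,"dz":-0.02,"wx":0,"wy":0,"wz":0,"claw":0.0},
    {"dx":0,"dy":0,"dz":0,"wx":0,"wy":0,"wz":0,"claw":0.0},
    {"dx":0,"dy":0,"dz":0,"wx":0,"wy":0,"wz":0,"claw":0.0},
  ],
  grip_force=30,
)

```text
clock: 4.05
tool_pos: [0.473, 0.1964, 0.145]
eef_rot: [-0.128, 0.992, -0.0, -0.0]
contact_force: [-0.9, 0.1, -3.7]
opening: 0.086
```

```bash
python3 - <<'E'
from h import *
for i in range(3): S=snap('side'); st()
cv2.imwrite('pics/z3.png',cv2.resize(S['color'][115:215,220:340],None,fx=6,fy=6,interpolation=cv2.INTER_CUBIC)[...,::-1])
E
```

```text
t 4.1 pos [0.4727 0.1961 0.1445] F [ 0.1576 -0.2221 -4.826 ] M [ 0.0683 -0.0396 -0.0238] op 0.082
w tool [-0.0006 -0.0014  0.256 ] z [-0.0013 -0.0008 -1.    ]
t 4.15 pos [0.4725 0.1962 0.1442] F [-0.2748  0.0498 -3.5983] M [0.0664 0.0129 0.0208] op 0.086
w tool [-0.0008 -0.0018  0.2562] z [-0.0017 -0.001  -1.    ]
t 4.2 pos [0.4725 0.1962 0.1442] F [-0.4684  0.0556 -4.3612] M [ 0.1141 -0.0357  0.016 ] op 0.09
w tool [-0.0008 -0.002   0.2562] z [-0.0018 -0.0011 -1.    ]
```

View pics/z3.png

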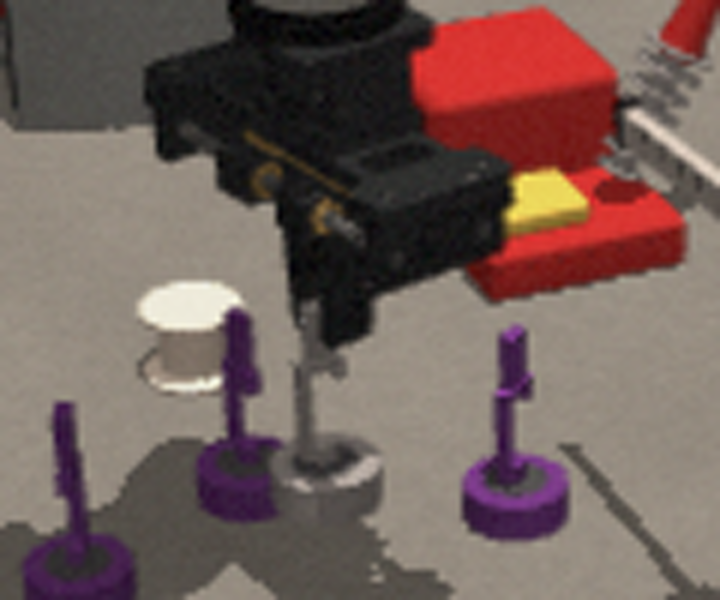

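>>> drive_tool(
  commands=[
    {"dx":0,"dy":0,"dz":-0.04,"wx":0,"wy":0,"wz":0.128,"claw":0.0},
    {"dx":0,"dy":0,"dz":-0.04,"wx":0,"wy":0,"wz":0.128,"claw":0.0},
    {"dx":0,"dy":0,"dz":-0.04,"wx":0,"wy":0,"wz":0,"claw":0.0},
    {"dx":0,"dy":-0.036,"dz":0,"wx":0,"wy":0,"wz":0,"claw":0.0},
    {"dx":0,"dy":-0.036,"dz":0,"wx":0,"wy":0,"wz":0,"claw":0.0},
    {"dx":-0.014,"dy":-0.036,"dz":0,"wx":0,"wy":0,"wz":0,"claw":0.0},
    {"dx":-0.022,"dy":-0.036,"dz":0,"wx":0,"wy":0,"wz":0,"claw":0.0},
    {"dx":-0.022,"dy":-0.036,"dz":0,"wx":0,"wy":0,"wz":0,"claw":0.0},
    {"dx":-0.022,"dy":-0.036,"dz":0,"wx":0,"wy":0,"wz":0,"claw":0.0},
    {"dx":-0.022,"dy":-0.036,"dz":0,"wx":0,"wy":0,"wz":0,"claw":0.0},
    {"dx":0,"dy":0,"dz":0,"wx":0,"wy":0,"wz":0,"claw":0.0},
    {"dx":0,"dy":0,"dz":0,"wx":0,"wy":0,"wz":0,"claw":0.0},
  ],
  grip_force=30,
)

```text
clock: 5.4
tool_pos: [0.5747, -0.0564, 0.2635]
eef_rot: [0.001, 1.0, 0.0, -0.001]
contact_force: [-0.7, 0.7, -3.0]
opening: 0.086
```

```bash
python3 - <<'E'
from h import *
for i in range(3): S=snap('side'); st([.575,-.061,.265])
cv2.imwrite('pics/z4.png',cv2.resize(S['color'][80:225,290:450],None,fx=4.1,fy=4.1,interpolation=cv2.INTER_CUBIC)[...,::-1])
p=r.get_state()['tool_pos'];print('tcp proj crop',(np.array(proj(S,p))-[290,80])*4.1)
print(onz(S,275,193.3,.068))
E
```

```text
t 5.45 pos [ 0.5743 -0.0547  0.2638] F [-0.647   0.0488 -3.7049] M [ 0.0475  0.0728 -0.0337] op 0.082
w tool [ 0.001  -0.0028  0.0004] z [-0.0028  0.001  -1.    ]
d tool [-0.0007 -0.0063 -0.0012]
t 5.5 pos [ 0.5743 -0.0538  0.2642] F [-0.5425  0.9313 -2.9224] M [ 0.0928 -0.0409  0.0073] op 0.083
w tool [ 0.0012 -0.0023  0.0021] z [-0.0023  0.0012 -1.    ]
d tool [-0.0007 -0.0072 -0.0008]
t 5.55 pos [ 0.5744 -0.0535  0.2645] F [-0.1383  0.2977 -4.2831] M [ 0.0852 -0.0311  0.0083] op 0.085
w tool [ 0.001  -0.0017  0.0028] z [-0.0017  0.001  -1.    ]
d tool [-0.0006 -0.0075 -0.0005]
tcp proj crop [257.7842 329.0187]
[0.4691 0.1911 0.068 ]
```

View pics/z4.png

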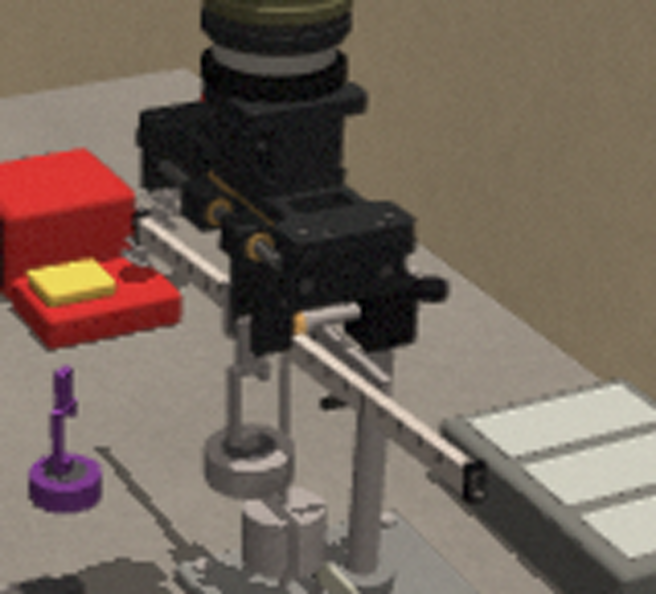

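>>> drive_tool(
  commands=[
    {"dx":-0.012,"dy":-0.007,"dz":0,"wx":0,"wy":0,"wz":0,"claw":0.0},
    {"dx":-0.012,"dy":0,"dz":0,"wx":0,"wy":0,"wz":0,"claw":0.0},
    {"dx":-0.012,"dy":0,"dz":0,"wx":0,"wy":0,"wz":0,"claw":0.0},
    {"dx":-0.012,"dy":0,"dz":0,"wx":0,"wy":0,"wz":0,"claw":0.0},
    {"dx":0,"dy":0,"dz":0,"wx":0,"wy":0,"wz":0,"claw":0.0},
    {"dx":0,"dy":0,"dz":0,"wx":0,"wy":0,"wz":0,"claw":0.0},
  ],
  grip_force=30,
)

```text
clock: 6.15
tool_pos: [0.6224, -0.0611, 0.2647]
eef_rot: [-0.001, 1.0, 0.0, -0.001]
contact_force: [-0.4, -0.6, -4.3]
opening: 0.086
```

```bash
cat >> h.py <<'E'
def avg(n=3):
    A=[]
    for i in range(n):
        snap('side'); s=r.get_state(); A.append(np.r_[s['tool_pos'],s['contact_force'],s['moment']])
    A=np.mean(A,0); print('t',round(s['clock'],2),'pos',A[:3],'F',A[3:6],'M',A[6:],'op',round(s['opening'],3))
E
python3 -c "
from h import *
avg(4)"
```

```text
t 6.35 pos [ 0.6224 -0.0618  0.2649] F [ 0.0175  0.1507 -4.04  ] M [ 0.0318 -0.0247 -0.0015] op 0.084
```

Now feel forward in 2 mm steps.

>>> drive_tool(
  commands=[
    {"dx":-0.002,"dy":0,"dz":0,"wx":0,"wy":0,"wz":0,"claw":0.0},
    {"dx":-0.002,"dy":0,"dz":0,"wx":0,"wy":0,"wz":0,"claw":0.0},
    {"dx":-0.002,"dy":0,"dz":0,"wx":0,"wy":0,"wz":0,"claw":0.0},
    {"dx":0,"dy":0,"dz":0,"wx":0,"wy":0,"wz":0,"claw":0.0},
  ],
)

```text
clock: 6.75
tool_pos: [0.6297, -0.0622, 0.265]
eef_rot: [-0.0, 1.0, 0.0, 0.0]
contact_force: [-0.9, 0.5, -4.4]
opening: 0.085
```

>>> drive_tool(
  commands=[
    {"dx":-0.002,"dy":0,"dz":0,"wx":0,"wy":0,"wz":0,"claw":0.0},
    {"dx":0,"dy":0,"dz":0,"wx":0,"wy":0,"wz":0,"claw":0.0},
  ],
)

```text
clock: 6.95
tool_pos: [0.6316, -0.0622, 0.265]
eef_rot: [-0.0, 1.0, 0.0, 0.0]
contact_force: [-0.2, -1.3, -3.7]
opening: 0.089
```

>>> drive_tool(
  commands=[
    {"dx":-0.002,"dy":0,"dz":0,"wx":0,"wy":0,"wz":0,"claw":0.0},
    {"dx":0,"dy":0,"dz":0,"wx":0,"wy":0,"wz":0,"claw":0.0},
  ],
)

```text
clock: 7.15
tool_pos: [0.6336, -0.0622, 0.265]
eef_rot: [-0.0, 1.0, 0.0, 0.0]
contact_force: [-0.4, 0.2, -4.1]
opening: 0.084
```

```bash
python3 -c "
from h import *
avg(3)"
```

```text
t 7.3 pos [ 0.6334 -0.0622  0.265 ] F [ 0.5569  0.0439 -4.1713] M [ 0.0588 -0.0191  0.0119] op 0.086
```

>>> drive_tool(
  commands=[
    {"dx":-0.002,"dy":0,"dz":0,"wx":0,"wy":0,"wz":0,"claw":0.0},
    {"dx":0,"dy":0,"dz":0,"wx":0,"wy":0,"wz":0,"claw":0.0},
  ],
)

```text
clock: 7.5
tool_pos: [0.6351, -0.0623, 0.2649]
eef_rot: [-0.0, 1.0, -0.0, -0.0]
contact_force: [-1.4, -0.0, -4.1]
opening: 0.086
```

>>> drive_tool(
  commands=[
    {"dx":-0.002,"dy":0,"dz":0,"wx":0,"wy":0,"wz":0,"claw":0.0},
    {"dx":0,"dy":0,"dz":0,"wx":0,"wy":0,"wz":0,"claw":0.0},
  ],
)

```text
clock: 7.7
tool_pos: [0.6364, -0.0623, 0.2646]
eef_rot: [-0.0, 1.0, -0.0, -0.001]
contact_force: [-2.8, -0.1, -4.4]
opening: 0.087
```

```bash
python3 - <<'E'
from h import *
avg(3)
S=snap('side')
cv2.imwrite('pics/z5.png',cv2.resize(S['color'][100:210,310:430],None,fx=5.4,fy=5.4,interpolation=cv2.INTER_CUBIC)[...,::-1])
p=r.get_state()['tool_pos'];print('tcp proj crop',(np.array(proj(S,p))-[310,100])*5.4)
E
```

```text
t 7.85 pos [ 0.6365 -0.0623  0.2646] F [-3.1935 -0.2801 -4.0861] M [0.0242 0.7218 0.0111] op 0.083
tcp proj crop [372.3386 305.548 ]
```

View pics/z5.png

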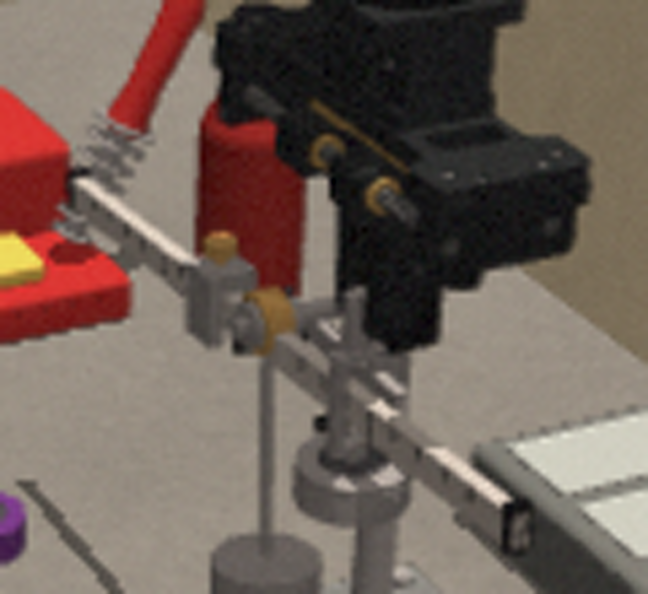

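>>> drive_tool(
  commands=[
    {"dx":0.0045,"dy":0,"dz":0,"wx":0,"wy":0,"wz":0,"claw":0.0},
    {"dx":0,"dy":0,"dz":0,"wx":0,"wy":0,"wz":0,"claw":0.0},
    {"dx":0,"dy":0,"dz":0.003,"wx":0,"wy":0,"wz":0,"claw":0.0},
    {"dx":0,"dy":0,"dz":0.003,"wx":0,"wy":0,"wz":0,"claw":0.0},
    {"dx":0,"dy":0,"dz":0.003,"wx":0,"wy":0,"wz":0,"claw":0.0},
    {"dx":0,"dy":0,"dz":0.002,"wx":0,"wy":0,"wz":0,"claw":0.0},
    {"dx":0,"dy":0,"dz":0.002,"wx":0,"wy":0,"wz":0,"claw":0.0},
    {"dx":0,"dy":0,"dz":0.002,"wx":0,"wy":0,"wz":0,"claw":0.0},
    {"dx":0,"dy":0,"dz":0.002,"wx":0,"wy":0,"wz":0,"claw":0.0},
    {"dx":0,"dy":0,"dz":0.002,"wx":0,"wy":0,"wz":0,"claw":0.0},
    {"dx":0,"dy":0,"dz":0.002,"wx":0,"wy":0,"wz":0,"claw":0.0},
    {"dx":0,"dy":0,"dz":0,"wx":0,"wy":0,"wz":0,"claw":0.0},
  ],
)

```text
clock: 9.1
tool_pos: [0.6328, -0.0622, 0.2438]
eef_rot: [-0.0, 1.0, 0.0, -0.0]
contact_force: [0.3, -0.2, -1.6]
opening: 0.083
```

```bash
python3 -c "
from h import *
avg(4)"
```

```text
t 9.3 pos [ 0.6329 -0.0623  0.2441] F [ 0.4008 -1.1086 -2.1868] M [-0.0591  0.0061  0.0168] op 0.083
```

>>> drive_tool(
  commands=[
    {"dx":0,"dy":0,"dz":0.002,"wx":0,"wy":0,"wz":0,"claw":0.0},
    {"dx":0,"dy":0,"dz":0.002,"wx":0,"wy":0,"wz":0,"claw":0.0},
    {"dx":0,"dy":0,"dz":0.002,"wx":0,"wy":0,"wz":0,"claw":0.0},
    {"dx":0,"dy":0,"dz":0.002,"wx":0,"wy":0,"wz":0,"claw":0.0},
    {"dx":0,"dy":0,"dz":0.002,"wx":0,"wy":0,"wz":0,"claw":0.0},
    {"dx":0,"dy":0,"dz":0,"wx":0,"wy":0,"wz":0,"claw":0.0},
    {"dx":0,"dy":0,"dz":0,"wx":0,"wy":0,"wz":0,"claw":0.0},
  ],
)

```text
clock: 10.0
tool_pos: [0.6329, -0.0618, 0.2341]
eef_rot: [-0.0, 1.0, 0.0, 0.0]
contact_force: [-1.2, 1.3, -1.1]
opening: 0.087
```

```bash
python3 -c "
from h import *
avg(4)"
```

```text
t 10.2 pos [ 0.6329 -0.062   0.2341] F [ 0.1503  1.649  -0.0927] M [ 0.366   0.0271 -0.0072] op 0.088
```

>>> drive_tool(
  commands=[
    {"dx":0,"dy":0,"dz":0,"wx":0,"wy":0,"wz":0,"claw":0.09},
    {"dx":0,"dy":0,"dz":0,"wx":0,"wy":0,"wz":0,"claw":0.1},
    {"dx":0,"dy":0,"dz":0,"wx":0,"wy":0,"wz":0,"claw":0.11},
    {"dx":0,"dy":0,"dz":0,"wx":0,"wy":0,"wz":0,"claw":0.13},
    {"dx":0,"dy":0,"dz":0,"wx":0,"wy":0,"wz":0,"claw":0.16},
    {"dx":0,"dy":0,"dz":0,"wx":0,"wy":0,"wz":0,"claw":0.2},
    {"dx":0,"dy":0,"dz":0,"wx":0,"wy":0,"wz":0,"claw":0.25},
    {"dx":0,"dy":0,"dz":0,"wx":0,"wy":0,"wz":0,"claw":0.3},
    {"dx":0,"dy":0,"dz":0,"wx":0,"wy":0,"wz":0,"claw":0.3},
    {"dx":0,"dy":0,"dz":0,"wx":0,"wy":0,"wz":0,"claw":0.3},
  ],
  grip_force=6,
)

```text
clock: 11.2
tool_pos: [0.6328, -0.0622, 0.234]
eef_rot: [-0.0, 1.0, 0.0, 0.0]
contact_force: [-0.0, 0.5, -0.4]
opening: 0.303
```

```bash
python3 - <<'E'
from h import *
avg(2)
S=snap('side')
cv2.imwrite('pics/z6.png',cv2.resize(S['color'][90:210,310:440],None,fx=5,fy=5,interpolation=cv2.INTER_CUBIC)[...,::-1])
E
```

```text
t 11.3 pos [ 0.6328 -0.0622  0.234 ] F [0.0899 0.3375 0.1159] M [ 0.0572 -0.0023  0.0273] op 0.301
```

View pics/z6.png

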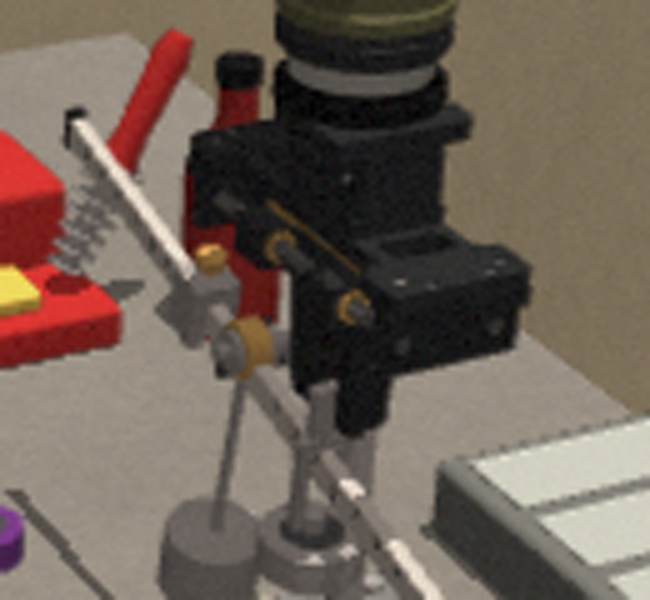

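The large weight hangs on the bar, the beam leans positive to about 0.2 without hitting the stop, and the fingers are clear. Retreat toward the small weight.

>>> drive_tool(
  commands=[
    {"dx":0,"dy":0,"dz":-0.005,"wx":0,"wy":0,"wz":0,"claw":0.3},
    {"dx":0,"dy":0,"dz":-0.02,"wx":0,"wy":0,"wz":0,"claw":0.3},
    {"dx":0,"dy":0,"dz":-0.035,"wx":0,"wy":0,"wz":0,"claw":0.3},
    {"dx":0,"dy":0,"dz":0,"wx":0,"wy":0,"wz":0,"claw":0.35},
    {"dx":0.04,"dy":0.012,"dz":0,"wx":0,"wy":0,"wz":0,"claw":0.35},
    {"dx":0.04,"dy":0.012,"dz":0,"wx":0,"wy":0,"wz":0,"claw":0.35},
    {"dx":0.04,"dy":0.012,"dz":0,"wx":0,"wy":0,"wz":0,"claw":0.35},
    {"dx":0.04,"dy":0.012,"dz":0,"wx":0,"wy":0,"wz":0,"claw":0.35},
    {"dx":0.04,"dy":0.012,"dz":0,"wx":0,"wy":0,"wz":0,"claw":0.35},
    {"dx":0,"dy":0,"dz":0.05,"wx":0,"wy":0,"wz":-0.1,"claw":0.35},
    {"dx":0,"dy":0,"dz":0.05,"wx":0,"wy":0,"wz":0,"claw":0.35},
  ],
  grip_force=6,
)

```text
clock: 12.45
tool_pos: [0.4336, -0.0019, 0.195]
eef_rot: [-0.051, 0.999, 0.0, 0.003]
contact_force: [2.2, -0.7, -1.7]
opening: 0.351
```

```bash
cat >> h.py <<'E'
def tilt(s,save=None,x=.629):
    c=s['color'].astype(int); m=(c.min(2)>175).astype(np.uint8)
    n,L,stt,_=cv2.connectedComponentsWithStats(m)
    v,u=np.nonzero(m); P=np.array([onx(s,a,b,x)[1:] for a,b in zip(u,v)]); lab=L[v,u]
    y,z=P.T; k=(abs(y-.014)<.23)&(z>.12)&(z<.32)
    y,z,lab=y[k],z[k],lab[k]; out=[]
    # right-hand (-y) and left arms separately, dominated by elongated components
    for i in np.unique(lab):
        q=lab==i
        if q.sum()<25: continue
        p=np.c_[y[q],z[q]]; e=np.linalg.svd(p-p.mean(0),full_matrices=False); d=e[2][0]
        out.append((int(q.sum()),p.mean(0).round(4).tolist(),round(float(np.arctan(d[1]/d[0])),4),round(float(p[:,0].min()),3),round(float(p[:,0].max()),3)))
    return out
E
python3 - <<'E'
from h import *
s=snap('side'); st([.430,-.002,.088],.1)
for o in tilt(s): print(o)
s2=dict(s); s2['color']=cv2.imread('pics/side0.png')[...,::-1]
print('start')
for o in tilt(s2): print(o)
E
```

```text
t 12.5 pos [ 0.4291 -0.0021  0.1873] F [-2.1862 -0.2026 -5.1635] M [0.0462 0.1083 0.0476] op 0.348
w tool [ 0.0021 -0.0096  0.0013] z [-0.0098  0.0012 -1.    ]
d tool [-0.0018 -0.0002  0.0993]
(70, [0.144, 0.2528], 0.2145, 0.081, 0.213)
(32, [-0.0218, 0.2153], 0.2369, -0.041, -0.0)
(52, [-0.2046, 0.2702], -0.5041, -0.216, -0.187)
(100, [-0.1239, 0.1923], 0.2187, -0.181, -0.065)
start
(29, [0.1509, 0.2138], -0.0741, 0.096, 0.211)
(76, [-0.0948, 0.2309], -0.0714, -0.176, 0.0)
(52, [-0.2046, 0.2702], -0.5041, -0.216, -0.187)
```

>>> drive_tool(
  commands=[
    {"dx":-0.001,"dy":0,"dz":0.03,"wx":0,"wy":0,"wz":0,"claw":0.35},
    {"dx":0,"dy":0,"dz":0.03,"wx":0,"wy":0,"wz":0,"claw":0.35},
    {"dx":0,"dy":0,"dz":0.03,"wx":0,"wy":0,"wz":0,"claw":0.35},
    {"dx":0,"dy":0,"dz":0.009,"wx":0,"wy":0,"wz":0,"claw":0.35},
    {"dx":0,"dy":0,"dz":0,"wx":0,"wy":0,"wz":0,"claw":0.3},
    {"dx":0,"dy":0,"dz":0,"wx":0,"wy":0,"wz":0,"claw":0.25},
  ],
  grip_force=5,
)

```text
clock: 13.1
tool_pos: [0.4344, -0.0021, 0.0957]
eef_rot: [-0.05, 0.999, -0.0, 0.0]
contact_force: [-0.4, -0.1, -0.5]
opening: 0.253
```

```bash
python3 - <<'E'
from h import *
S=snap('side'); st([.430,-.002,.088],.1)
p=r.get_state()['tool_pos'];print('tcp crop',(np.array(proj(S,p))-[240,150])*5)
cv2.imwrite('pics/z7.png',cv2.resize(S['color'][150:260,240:340],None,fx=5,fy=5,interpolation=cv2.INTER_CUBIC)[...,::-1])
E
```

```text
t 13.15 pos [ 0.4346 -0.0022  0.096 ] F [-0.1845  0.9136  0.7922] M [ 0.0843 -0.0194  0.0461] op 0.251
w tool [-0.0001  0.0017 -0.0001] z [ 0.0017  0.0001 -1.    ]
d tool [0.0045 0.0006 0.008 ]
tcp crop [243.4621 372.5063]
```

View pics/z7.png

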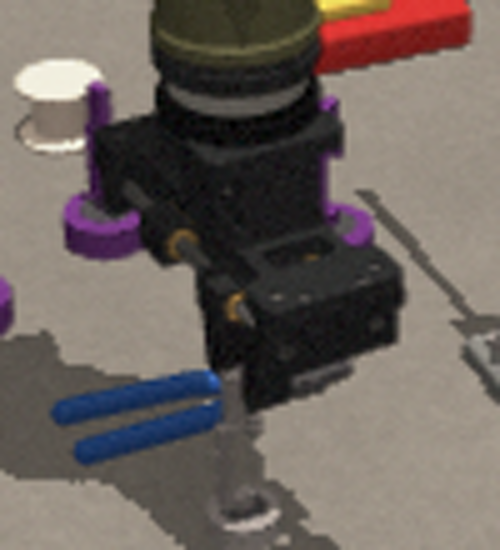

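>>> drive_tool(
  commands=[
    {"dx":0.006,"dy":0,"dz":0.007,"wx":0,"wy":0,"wz":0,"claw":0.25},
    {"dx":0,"dy":0,"dz":0,"wx":0,"wy":0,"wz":0,"claw":0.22},
    {"dx":0,"dy":0,"dz":0,"wx":0,"wy":0,"wz":0,"claw":0.18},
    {"dx":0,"dy":0,"dz":0,"wx":0,"wy":0,"wz":0,"claw":0.14},
    {"dx":0,"dy":0,"dz":0,"wx":0,"wy":0,"wz":0,"claw":0.11},
    {"dx":0,"dy":0,"dz":0,"wx":0,"wy":0,"wz":0,"claw":0.08},
    {"dx":0,"dy":0,"dz":0,"wx":0,"wy":0,"wz":0,"claw":0.0},
    {"dx":0,"dy":0,"dz":0,"wx":0,"wy":0,"wz":0,"claw":0.0},
  ],
  grip_force=5,
)

```text
clock: 13.95
tool_pos: [0.4279, -0.0027, 0.0882]
eef_rot: [-0.05, 0.999, 0.0, 0.0]
contact_force: [-0.4, -0.5, 4.2]
opening: 0.089
```

>>> drive_tool(
  commands=[
    {"dx":0,"dy":0,"dz":0,"wx":0,"wy":0,"wz":0,"claw":0.0},
    {"dx":0,"dy":0,"dz":0,"wx":0,"wy":0,"wz":0,"claw":0.0},
  ],
  grip_force=25,
)

```text
clock: 14.15
tool_pos: [0.4279, -0.0027, 0.0882]
eef_rot: [-0.05, 0.999, 0.0, 0.0]
contact_force: [-1.0, 0.8, 5.6]
opening: 0.087
```

```bash
python3 - <<'E'
from h import *
avg(3);st()
E
```

```text
t 14.3 pos [ 0.4279 -0.0027  0.0882] F [-1.5241 -0.1142  5.1583] M [ 0.0533  0.0575 -0.0269] op 0.084
t 14.3 pos [ 0.4279 -0.0027  0.0882] F [-1.9676 -0.1747  5.493 ] M [0.0475 0.0769 0.0017] op 0.084
w tool [0.     0.0003 0.1004] z [ 0.0003  0.0001 -1.    ]
```

>>> drive_tool(
  commands=[
    {"dx":0,"dy":0,"dz":-0.01,"wx":0,"wy":0,"wz":0,"claw":0.0},
    {"dx":0,"dy":0,"dz":-0.04,"wx":0,"wy":0,"wz":0.1,"claw":0.0},
    {"dx":0,"dy":0,"dz":-0.05,"wx":0,"wy":0,"wz":0,"claw":0.0},
    {"dx":0,"dy":0,"dz":-0.05,"wx":0,"wy":0,"wz":0,"claw":0.0},
    {"dx":0,"dy":0,"dz":-0.047,"wx":0,"wy":0,"wz":0,"claw":0.0},
    {"dx":-0.029,"dy":0.026,"dz":0,"wx":0,"wy":0,"wz":0,"claw":0.0},
    {"dx":-0.029,"dy":0.026,"dz":0,"wx":0,"wy":0,"wz":0,"claw":0.0},
    {"dx":-0.029,"dy":0.026,"dz":0,"wx":0,"wy":0,"wz":0,"claw":0.0},
    {"dx":-0.029,"dy":0.026,"dz":0,"wx":0,"wy":0,"wz":0,"claw":0.0},
    {"dx":-0.029,"dy":0.026,"dz":0,"wx":0,"wy":0,"wz":0,"claw":0.0},
    {"dx":0,"dy":0,"dz":0,"wx":0,"wy":0,"wz":0,"claw":0.0},
    {"dx":0,"dy":0,"dz":0,"wx":0,"wy":0,"wz":0,"claw":0.0},
  ],
  grip_force=25,
)

```text
clock: 15.5
tool_pos: [0.5722, 0.1276, 0.2838]
eef_rot: [-0.001, 1.0, -0.0, -0.001]
contact_force: [-1.3, -0.8, -1.9]
opening: 0.088
```

```bash
python3 - <<'E'
from h import *
avg(12);st([.60,.126,.285])
S=snap('side')
p=r.get_state()['tool_pos'];print('tcp crop',(np.array(proj(S,p))-[280,70])*5)
cv2.imwrite('pics/z8.png',cv2.resize(S['color'][70:190,280:420],None,fx=5,fy=5,interpolation=cv2.INTER_CUBIC)[...,::-1])
E
```

```text
t 16.1 pos [0.5723 0.1264 0.2849] F [-0.0877 -0.0839 -1.6578] M [ 0.0315 -0.002   0.0083] op 0.094
t 16.1 pos [0.5728 0.1271 0.2851] F [ 0.0956  0.4542 -1.8569] M [ 0.0489 -0.0298 -0.0098] op 0.094
w tool [0.     0.0002 0.    ] z [ 0.0002  0.     -1.    ]
d tool [-0.0272 -0.0011  0.0002]
tcp crop [195.3883 262.2496]
```

View pics/z8.png

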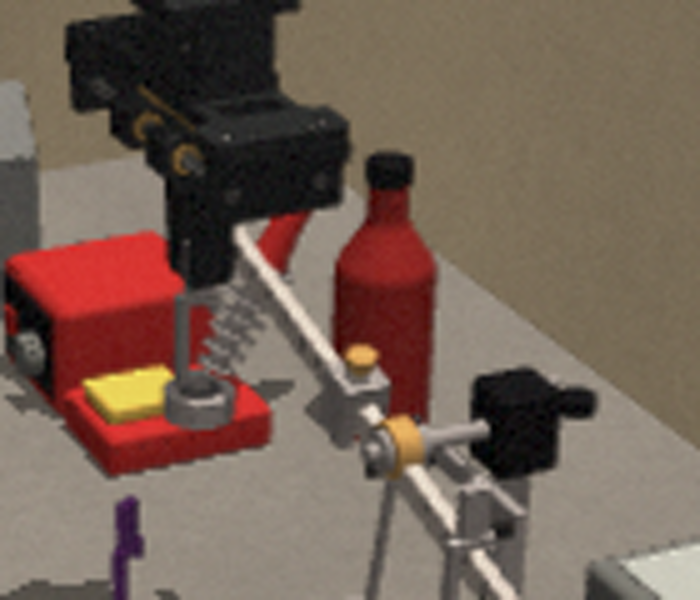

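>>> drive_tool(
  commands=[
    {"dx":-0.01,"dy":0.008,"dz":-0.002,"wx":0,"wy":0,"wz":0,"claw":0.0},
    {"dx":-0.01,"dy":0.008,"dz":0,"wx":0,"wy":0,"wz":0,"claw":0.0},
    {"dx":-0.01,"dy":0,"dz":0,"wx":0,"wy":0,"wz":0,"claw":0.0},
    {"dx":-0.007,"dy":0,"dz":0,"wx":0,"wy":0,"wz":0,"claw":0.0},
    {"dx":-0.005,"dy":0,"dz":0,"wx":0,"wy":0,"wz":0,"claw":0.0},
    {"dx":0,"dy":0,"dz":0,"wx":0,"wy":0,"wz":0,"claw":0.0},
  ],
  grip_force=25,
)

```text
clock: 16.75
tool_pos: [0.6152, 0.1429, 0.2868]
eef_rot: [0.0, 1.0, -0.0, 0.0]
contact_force: [-0.6, -0.4, -1.4]
opening: 0.089
```

>>> drive_tool(
  commands=[
    {"dx":-0.003,"dy":0,"dz":0,"wx":0,"wy":0,"wz":0,"claw":0.0},
    {"dx":-0.002,"dy":0,"dz":0,"wx":0,"wy":0,"wz":0,"claw":0.0},
    {"dx":0,"dy":0,"dz":0,"wx":0,"wy":0,"wz":0,"claw":0.0},
  ],
)

```text
clock: 17.05
tool_pos: [0.6199, 0.1432, 0.2871]
eef_rot: [-0.0, 1.0, 0.0, 0.0]
contact_force: [-0.6, 0.2, -1.7]
opening: 0.092
```

>>> drive_tool(
  commands=[
    {"dx":-0.002,"dy":0,"dz":0,"wx":0,"wy":0,"wz":0,"claw":0.0},
    {"dx":0,"dy":0,"dz":0,"wx":0,"wy":0,"wz":0,"claw":0.0},
  ],
)

```text
clock: 17.25
tool_pos: [0.622, 0.1432, 0.2871]
eef_rot: [-0.0, 1.0, 0.0, 0.0]
contact_force: [-0.4, 0.3, -1.8]
opening: 0.089
```

```bash
python3 - <<'E'
from h import *
avg(4)
E
```

```text
t 17.45 pos [0.6218 0.1433 0.287 ] F [-0.4902 -0.0003 -1.7139] M [ 0.0536 -0.0065 -0.0028] op 0.089
```

>>> drive_tool(
  commands=[
    {"dx":-0.002,"dy":0,"dz":0,"wx":0,"wy":0,"wz":0,"claw":0.0},
    {"dx":0,"dy":0,"dz":0,"wx":0,"wy":0,"wz":0,"claw":0.0},
  ],
)

```text
clock: 17.65
tool_pos: [0.6241, 0.1432, 0.2871]
eef_rot: [-0.0, 1.0, 0.0, 0.0]
contact_force: [0.5, 0.4, -1.0]
opening: 0.084
```

>>> drive_tool(
  commands=[
    {"dx":-0.002,"dy":0,"dz":0,"wx":0,"wy":0,"wz":0,"claw":0.0},
    {"dx":0,"dy":0,"dz":0,"wx":0,"wy":0,"wz":0,"claw":0.0},
  ],
)

```text
clock: 17.85
tool_pos: [0.6261, 0.1433, 0.287]
eef_rot: [-0.0, 1.0, 0.0, 0.0]
contact_force: [-0.1, -1.0, -2.1]
opening: 0.091
```

```bash
python3 - <<'E'
from h import *
avg(4)
E
```

```text
t 18.05 pos [0.6258 0.1433 0.287 ] F [-0.2905  0.1001 -1.9607] M [ 0.038  -0.0157  0.0161] op 0.091
```

>>> drive_tool(
  commands=[
    {"dx":-0.002,"dy":0,"dz":0,"wx":0,"wy":0,"wz":0,"claw":0.0},
    {"dx":0,"dy":0,"dz":0,"wx":0,"wy":0,"wz":0,"claw":0.0},
  ],
)

```text
clock: 18.25
tool_pos: [0.6281, 0.1432, 0.287]
eef_rot: [0.0, 1.0, 0.0, 0.0]
contact_force: [-0.8, -0.2, -2.6]
opening: 0.086
```

```bash
python3 - <<'E'
from h import *
avg(4)
E
```

```text
t 18.45 pos [0.6278 0.1433 0.287 ] F [ 0.0992 -0.0113 -2.119 ] M [ 0.0365  0.0226 -0.0221] op 0.085
```

>>> drive_tool(
  commands=[
    {"dx":-0.0015,"dy":0,"dz":0,"wx":0,"wy":0,"wz":0,"claw":0.0},
    {"dx":0,"dy":0,"dz":0,"wx":0,"wy":0,"wz":0,"claw":0.0},
  ],
)

```text
clock: 18.65
tool_pos: [0.6295, 0.1432, 0.2871]
eef_rot: [-0.0, 1.0, 0.0, 0.0]
contact_force: [0.3, -0.5, -1.4]
opening: 0.085
```

```bash
python3 - <<'E'
from h import *
avg(4)
E
```

```text
t 18.85 pos [0.6293 0.1433 0.287 ] F [-0.1581  0.2629 -1.7953] M [0.0256 0.0233 0.0057] op 0.088
```

>>> drive_tool(
  commands=[
    {"dx":-0.0015,"dy":0,"dz":0,"wx":0,"wy":0,"wz":0,"claw":0.0},
    {"dx":0,"dy":0,"dz":0,"wx":0,"wy":0,"wz":0,"claw":0.0},
    {"dx":0,"dy":0,"dz":0,"wx":0,"wy":0,"wz":0,"claw":0.0},
  ],
)

```text
clock: 19.15
tool_pos: [0.6308, 0.1433, 0.287]
eef_rot: [-0.0, 1.0, 0.0, 0.0]
contact_force: [-0.2, -0.8, -1.5]
opening: 0.087
```

>>> drive_tool(
  commands=[
    {"dx":-0.0015,"dy":0,"dz":0,"wx":0,"wy":0,"wz":0,"claw":0.0},
    {"dx":0,"dy":0,"dz":0,"wx":0,"wy":0,"wz":0,"claw":0.0},
    {"dx":0,"dy":0,"dz":0,"wx":0,"wy":0,"wz":0,"claw":0.0},
  ],
)

```text
clock: 19.45
tool_pos: [0.632, 0.1433, 0.2869]
eef_rot: [-0.0, 1.0, 0.0, -0.0]
contact_force: [-0.4, 0.9, -2.2]
opening: 0.087
```

```bash
python3 - <<'E'
from h import *
avg(4)
for o in tilt(snap('side')): print(o)
E
```

```text
t 19.65 pos [0.6321 0.1433 0.2869] F [-1.0137  0.0364 -1.5197] M [ 0.0579  0.1871 -0.001 ] op 0.086
(32, [-0.0227, 0.2152], 0.2333, -0.041, -0.0)
(52, [-0.2046, 0.2702], -0.5041, -0.216, -0.187)
(100, [-0.1239, 0.1923], 0.2187, -0.181, -0.065)
```

>>> drive_tool(
  commands=[
    {"dx":0.0025,"dy":-0.005,"dz":0,"wx":0,"wy":0,"wz":0,"claw":0.0},
    {"dx":0,"dy":0,"dz":0.003,"wx":0,"wy":0,"wz":0,"claw":0.0},
    {"dx":0,"dy":0,"dz":0.003,"wx":0,"wy":0,"wz":0,"claw":0.0},
    {"dx":0,"dy":0,"dz":0.003,"wx":0,"wy":0,"wz":0,"claw":0.0},
    {"dx":0,"dy":0,"dz":0.002,"wx":0,"wy":0,"wz":0,"claw":0.0},
    {"dx":0,"dy":0,"dz":0.002,"wx":0,"wy":0,"wz":0,"claw":0.0},
    {"dx":0,"dy":0,"dz":0.002,"wx":0,"wy":0,"wz":0,"claw":0.0},
    {"dx":0,"dy":0,"dz":0.002,"wx":0,"wy":0,"wz":0,"claw":0.0},
    {"dx":0,"dy":0,"dz":0.002,"wx":0,"wy":0,"wz":0,"claw":0.0},
    {"dx":0,"dy":0,"dz":0.002,"wx":0,"wy":0,"wz":0,"claw":0.0},
    {"dx":0,"dy":0,"dz":0.002,"wx":0,"wy":0,"wz":0,"claw":0.0},
    {"dx":0,"dy":0,"dz":0,"wx":0,"wy":0,"wz":0,"claw":0.0},
  ],
)

```text
clock: 20.9
tool_pos: [0.6296, 0.1382, 0.2636]
eef_rot: [-0.0, 1.0, -0.0, -0.0]
contact_force: [-0.5, 0.1, -1.1]
opening: 0.09
```

```bash
python3 - <<'E'
from h import *
avg(4)
for o in tilt(snap('side')): print(o)
E
```

```text
t 21.1 pos [0.6297 0.1382 0.264 ] F [ 0.0976  0.0091 -1.1981] M [0.0253 0.0452 0.0096] op 0.087
(28, [-0.0202, 0.2176], 0.1128, -0.04, 0.005)
(52, [-0.2046, 0.2702], -0.5041, -0.216, -0.187)
(91, [-0.1261, 0.2006], 0.1572, -0.183, -0.064)
```

>>> drive_tool(
  commands=[
    {"dx":0,"dy":0,"dz":0.002,"wx":0,"wy":0,"wz":0,"claw":0.0},
    {"dx":0,"dy":0,"dz":0.002,"wx":0,"wy":0,"wz":0,"claw":0.0},
    {"dx":0,"dy":0,"dz":0.002,"wx":0,"wy":0,"wz":0,"claw":0.0},
    {"dx":0,"dy":0,"dz":0.002,"wx":0,"wy":0,"wz":0,"claw":0.0},
    {"dx":0,"dy":0,"dz":0.002,"wx":0,"wy":0,"wz":0,"claw":0.0},
    {"dx":0,"dy":0,"dz":0.002,"wx":0,"wy":0,"wz":0,"claw":0.0},
    {"dx":0,"dy":0,"dz":0.002,"wx":0,"wy":0,"wz":0,"claw":0.0},
    {"dx":0,"dy":0,"dz":0.002,"wx":0,"wy":0,"wz":0,"claw":0.0},
    {"dx":0,"dy":0,"dz":0.001,"wx":0,"wy":0,"wz":0,"claw":0.0},
    {"dx":0,"dy":0,"dz":0,"wx":0,"wy":0,"wz":0,"claw":0.0},
    {"dx":0,"dy":0,"dz":0,"wx":0,"wy":0,"wz":0,"claw":0.0},
    {"dx":0,"dy":0,"dz":0,"wx":0,"wy":0,"wz":0,"claw":0.0},
  ],
)

```text
clock: 22.35
tool_pos: [0.6298, 0.1382, 0.2471]
eef_rot: [-0.0, 1.0, 0.0, 0.0]
contact_force: [0.5, 0.9, -0.9]
opening: 0.091
```

```bash
python3 - <<'E'
from h import *
avg(12)
for o in tilt(snap('side')): print(o)
E
```

```text
t 22.95 pos [0.6298 0.1383 0.2471] F [-0.0093  0.7431 -0.0756] M [ 0.1941 -0.0275 -0.0067] op 0.086
(74, [-0.1255, 0.2194], 0.0269, -0.179, -0.063)
(52, [-0.2046, 0.2702], -0.5041, -0.216, -0.187)
```

>>> drive_tool(
  commands=[
    {"dx":0,"dy":0,"dz":0,"wx":0,"wy":0,"wz":0,"claw":0.09},
    {"dx":0,"dy":0,"dz":0,"wx":0,"wy":0,"wz":0,"claw":0.1},
    {"dx":0,"dy":0,"dz":0,"wx":0,"wy":0,"wz":0,"claw":0.11},
    {"dx":0,"dy":0,"dz":0,"wx":0,"wy":0,"wz":0,"claw":0.13},
    {"dx":0,"dy":0,"dz":0,"wx":0,"wy":0,"wz":0,"claw":0.16},
    {"dx":0,"dy":0,"dz":0,"wx":0,"wy":0,"wz":0,"claw":0.2},
    {"dx":0,"dy":0,"dz":0,"wx":0,"wy":0,"wz":0,"claw":0.25},
    {"dx":0,"dy":0,"dz":0,"wx":0,"wy":0,"wz":0,"claw":0.25},
    {"dx":0,"dy":0,"dz":0,"wx":0,"wy":0,"wz":0,"claw":0.25},
    {"dx":0,"dy":0,"dz":0,"wx":0,"wy":0,"wz":0,"claw":0.25},
    {"dx":0,"dy":0,"dz":0,"wx":0,"wy":0,"wz":0,"claw":0.25},
    {"dx":0,"dy":0,"dz":0,"wx":0,"wy":0,"wz":0,"claw":0.25},
  ],
  grip_force=5,
)

```text
clock: 24.2
tool_pos: [0.6298, 0.1382, 0.247]
eef_rot: [-0.0, 1.0, 0.0, -0.0]
contact_force: [0.2, -0.2, 0.7]
opening: 0.252
```

```bash
python3 - <<'E'
from h import *
avg(4)
for i in range(3):
  for j in range(4): S=snap('side')
  print(tilt(S)[0])
E
```

```text
t 24.4 pos [0.6298 0.1383 0.247 ] F [ 0.0429  0.4075 -0.1827] M [0.0305 0.0097 0.0049] op 0.25
(70, [-0.1263, 0.2203], 0.0131, -0.183, -0.063)
(70, [-0.1263, 0.2203], 0.0131, -0.183, -0.063)
(70, [-0.1263, 0.2203], 0.0131, -0.183, -0.063)
```

>>> drive_tool(
  commands=[
    {"dx":0,"dy":0,"dz":0,"wx":0,"wy":0,"wz":0,"claw":0.16},
    {"dx":0,"dy":0,"dz":0,"wx":0,"wy":0,"wz":0,"claw":0.12},
    {"dx":0,"dy":0,"dz":0,"wx":0,"wy":0,"wz":0,"claw":0.1},
    {"dx":0,"dy":0,"dz":0,"wx":0,"wy":0,"wz":0,"claw":0.08},
    {"dx":0,"dy":0,"dz":0,"wx":0,"wy":0,"wz":0,"claw":0.0},
    {"dx":0,"dy":0,"dz":0,"wx":0,"wy":0,"wz":0,"claw":0.0},
    {"dx":0,"dy":0.002,"dz":0,"wx":0,"wy":0,"wz":0,"claw":0.0},
    {"dx":0,"dy":0.002,"dz":0,"wx":0,"wy":0,"wz":0,"claw":0.0},
    {"dx":0,"dy":0.002,"dz":0.0005,"wx":0,"wy":0,"wz":0,"claw":0.0},
    {"dx":0,"dy":0.0015,"dz":0.0005,"wx":0,"wy":0,"wz":0,"claw":0.0},
    {"dx":0,"dy":0,"dz":0.0005,"wx":0,"wy":0,"wz":0,"claw":0.0},
    {"dx":0,"dy":0,"dz":0,"wx":0,"wy":0,"wz":0,"claw":0.0},
  ],
  grip_force=10,
)

```text
clock: 26.2
tool_pos: [0.6297, 0.1462, 0.2454]
eef_rot: [-0.0, 1.0, 0.0, -0.0]
contact_force: [0.4, -0.3, -0.4]
opening: 0.087
```

```bash
python3 - <<'E'
from h import *
avg(6)
print(tilt(snap('side')))
E
```

```text
t 26.5 pos [0.6298 0.1462 0.2456] F [-0.0454  0.6982  0.0001] M [ 0.1578 -0.0018  0.0193] op 0.091
[(69, [-0.1279, 0.2219], 0.0037, -0.182, -0.068), (52, [-0.2046, 0.2702], -0.5041, -0.216, -0.187)]
```

Release, lift off clear, and measure.

>>> drive_tool(
  commands=[
    {"dx":0,"dy":0,"dz":0,"wx":0,"wy":0,"wz":0,"claw":0.09},
    {"dx":0,"dy":0,"dz":0,"wx":0,"wy":0,"wz":0,"claw":0.1},
    {"dx":0,"dy":0,"dz":0,"wx":0,"wy":0,"wz":0,"claw":0.11},
    {"dx":0,"dy":0,"dz":0,"wx":0,"wy":0,"wz":0,"claw":0.13},
    {"dx":0,"dy":0,"dz":0,"wx":0,"wy":0,"wz":0,"claw":0.16},
    {"dx":0,"dy":0,"dz":0,"wx":0,"wy":0,"wz":0,"claw":0.2},
    {"dx":0,"dy":0,"dz":0,"wx":0,"wy":0,"wz":0,"claw":0.25},
    {"dx":0,"dy":0,"dz":0,"wx":0,"wy":0,"wz":0,"claw":0.25},
    {"dx":0,"dy":0,"dz":-0.005,"wx":0,"wy":0,"wz":0,"claw":0.25},
    {"dx":0,"dy":0,"dz":-0.02,"wx":0,"wy":0,"wz":0,"claw":0.25},
    {"dx":0,"dy":0,"dz":-0.04,"wx":0,"wy":0,"wz":0,"claw":0.25},
    {"dx":0,"dy":0,"dz":-0.04,"wx":0,"wy":0,"wz":0,"claw":0.25},
  ],
  grip_force=5,
)

```text
clock: 27.75
tool_pos: [0.6293, 0.1456, 0.3516]
eef_rot: [-0.0, 1.0, -0.0, -0.001]
contact_force: [1.2, -0.0, -0.4]
opening: 0.251
```

>>> drive_tool(
  commands=[
    {"dx":0.04,"dy":0,"dz":0,"wx":0,"wy":0,"wz":0,"claw":0.25},
    {"dx":0.04,"dy":0,"dz":0,"wx":0,"wy":0,"wz":0,"claw":0.25},
    {"dx":0.04,"dy":0,"dz":0,"wx":0,"wy":0,"wz":0,"claw":0.25},
    {"dx":0.04,"dy":0,"dz":0,"wx":0,"wy":0,"wz":0,"claw":0.25},
    {"dx":0.04,"dy":0.02,"dz":0,"wx":0,"wy":0,"wz":0,"claw":0.25},
    {"dx":0,"dy":0.04,"dz":0,"wx":0,"wy":0,"wz":0,"claw":0.25},
    {"dx":0,"dy":0.04,"dz":0,"wx":0,"wy":0,"wz":0,"claw":0.25},
    {"dx":0,"dy":0.04,"dz":0,"wx":0,"wy":0,"wz":0,"claw":0.25},
    {"dx":0,"dy":0,"dz":0,"wx":0,"wy":0,"wz":0,"claw":0.25},
    {"dx":0,"dy":0,"dz":0,"wx":0,"wy":0,"wz":0,"claw":0.25},
  ],
)

```text
clock: 28.75
tool_pos: [0.4294, 0.2863, 0.3507]
eef_rot: [-0.001, 1.0, -0.0, 0.0]
contact_force: [0.4, -1.2, -0.2]
opening: 0.248
```

```bash
python3 - <<'E'
from h import *
S=snap('side');T=snap('top');S=snap('side')
for o in tilt(S): print(o)
cv2.imwrite('pics/end.png',np.vstack([cv2.resize(S['color'][105:215,290:430],None,fx=3.6,fy=3.6,interpolation=cv2.INTER_CUBIC),cv2.resize(T['color'][120:175,255:395],None,fx=3.6,fy=3.6,interpolation=cv2.INTER_CUBIC)])[...,::-1])
E
```

```text
(66, [-0.1262, 0.2218], 0.0037, -0.179, -0.068)
(52, [-0.2046, 0.2702], -0.5041, -0.216, -0.187)
```

View pics/end.png

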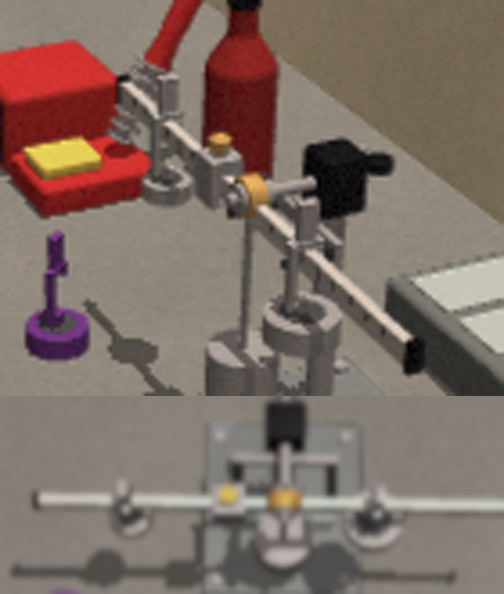

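```bash
python3 - <<'E'
from h import *
S=snap('side')
f=lambda x,y:onx(S,(x+.5)/3.6+289.5,(y+.5)/3.6+104.5,.629)
a,b=f(124,84),f(412,355);print(a,b,np.arctan2(a[2]-b[2],a[1]-b[1]))
for o in tilt(S): print(o)
# tab vs disc lean in y, plane x fixed
for n,t,d in(('small',(166,90),(167,187)),('large',(304,215),(301,315))): print(n,f(*t),f(*d))
E
```

```text
[0.629  0.2178 0.2231] [ 0.629  -0.1882  0.2139] 0.022658865204987083
(65, [-0.1255, 0.2218], 0.0058, -0.179, -0.068)
(52, [-0.2046, 0.2702], -0.5041, -0.216, -0.187)
small [0.629  0.1458 0.2476] [0.629  0.1407 0.1713]
large [ 0.629  -0.056   0.2433] [ 0.629  -0.0606  0.1712]
```

```bash
python3 - <<'E'
from h import *
S=snap('side');T=snap('top')
s0=dict(S);s0['color']=cv2.imread('pics/side0.png')[...,::-1]
t0=dict(T);t0['color']=cv2.imread('pics/top0.png')[...,::-1]
def bead(s,u,v,r=6):
    g=s['color'].astype(float).max(2)[v-r:v+r+1,u-r:u+r+1]; w=np.clip(75-g,0,None)
    n,L,q,c=cv2.connectedComponentsWithStats((w>0).astype(np.uint8)); i=1+np.argmax(q[1:,4])
    w=w*(L==i); Y,X=np.mgrid[v-r:v+r+1,u-r:u+r+1]; return (X*w).sum()/w.sum(),(Y*w).sum()/w.sum(),int((w>0).sum())
for nm,ss,tt,pts in(('start',s0,t0,((325,133),(266,150),(405,197),(404,149))),('now',S,T,((324,128),(265,148),(404,203),(404,149)))):
    E=[]
    for a,b in((pts[0],pts[1]),(pts[2],pts[3])):
        A=bead(ss,*a);B=bead(tt,*b); p,e=two(ss,*A[:2],tt,*B[:2]); E.append(p); print(nm,np.round(A,2),np.round(B,2),p,round(e,4))
    print('tilt',np.arcsin((E[0]-E[1])[2]/np.linalg.norm(E[0]-E[1])))
# edge fit of the bar in the side view: light/dark top edge
c=S['color'].astype(float).min(2)
for nm,s in(('start',s0),('now',S)):
    g=cv2.GaussianBlur(s['color'].astype(np.float32).min(2),(0,0),.7); P=[]
    for u in range(366,402):
        y0=onx(s,u,180,.629)[1]
        # nearest strongest bright-row within bar band
        vs=[v for v in range(120,215) if abs(onx(s,u,v,.629)[2]-.215-(-.072*(onx(s,u,v,.629)[1]-.014) if nm=='start' else 0))<.02]
        col=g[vs,u]; w=np.clip(col-150,0,None)
        if w.sum()>0: v=(np.array(vs)*w).sum()/w.sum(); P.append(onx(s,u,v,.629)[1:])
    P=np.array(P); k=np.polyfit(P[:,0],P[:,1],1); print(nm,'edge slope',k,len(P),np.std(P[:,1]-np.polyval(k,P[:,0])))
E
```

```text
start [323.23 133.93  19.  ] [265.  149.8   2. ] [0.63   0.2233 0.203 ] 0.0017Traceback (most recent call last):
  File "<stdin>", line 12, in <module>
  File "<stdin>", line 7, in bead
    return _wrapfunc(a, 'argmax', axis=axis, out=out, **kwds)
    return bound(*args, **kwds)
ValueError: attempt to get argmax of an empty sequence
```

```bash
python3 - <<'E'
from h import *
S=snap('side')
s0=dict(S);s0['color']=cv2.imread('pics/side0.png')[...,::-1]
def bead(s,u,v,r=6):
    g=s['color'].astype(float).max(2)[v-r:v+r+1,u-r:u+r+1]; w=np.clip(75-g,0,None)
    n,L,q,c=cv2.connectedComponentsWithStats((w>0).astype(np.uint8)); i=1+np.argmax(q[1:,4])
    w=w*(L==i); Y,X=np.mgrid[v-r:v+r+1,u-r:u+r+1]; return (X*w).sum()/w.sum(),(Y*w).sum()/w.sum(),int((w>0).sum())
for nm,s,pts in(('start',s0,((325,133),(405,197))),('now',S,((324,128),(404,203)))):
    B=[bead(s,*p) for p in pts]; E=[onx(s,*b[:2],.629) for b in B]; print(nm,np.round(B,2),E,'tilt',np.arctan2(E[0][2]-E[1][2],E[0][1]-E[1][1]))
    g=cv2.GaussianBlur(s['color'].astype(np.float32).min(2),(0,0),.7); P=[]
    for u in list(range(366,402))+list(range(329,336)):
        vs=[];
        for v in range(115,215):
            p=onx(s,u,v,.629)
            if abs(p[2]-.215+(.072*(p[1]-.014) if nm=='start' else 0))<.02: vs.append(v)
        w=np.clip(g[vs,u]-150,0,None)
        if w.sum()>20: P.append(onx(s,u,(np.array(vs)*w).sum()/w.sum(),.629)[1:])
    P=np.array(P)
    for lab,Q in(('-y',P[P[:,0]<0]),('all',P)):
        k=np.polyfit(Q[:,0],Q[:,1],1); print(nm,lab,'slope',k,len(Q),np.std(Q[:,1]-np.polyval(k,Q[:,0])))
E
```

```text
start [[323.23 133.93  19.  ]
 [406.28 197.73  91.  ]] [array([0.629 , 0.223 , 0.2031]), array([ 0.629 , -0.1939,  0.231 ])] tilt -0.0667786967441589
start -y slope [-0.0717  0.2244] 32 0.0003521100010421863
start all slope [-0.0695  0.2246] 36 0.0003600424308982751
now [[323.14 128.33  16.  ]
 [405.66 202.89  99.  ]] [array([0.629 , 0.2239, 0.2196]), array([ 0.629 , -0.1937,  0.218 ])] tilt 0.003829018354880316
now -y slope [0.0119 0.2235] 30 0.0005054195292998812
now all slope [0.0113 0.2234] 33 0.00048449955580992125
```

```bash
python3 -c "
from h import *
st(); print(r.finish_job())"
```

```text
t 29.1 pos [0.4301 0.2847 0.3506] F [-0.5141  0.1802  0.0653] M [ 0.0496 -0.0194 -0.0207] op 0.248
w tool [-0.0004  0.0002 -0.0014] z [ 0.0002 -0.0004 -1.    ]
the job is handed in; nothing more can be done
None
```

I loaded the lever and handed the job in at about 29 s. The beam is close to level, at about +0.004 to +0.012 rad, and both weights are hanging free.

- **Large weight:** it weighs about 0.41 kg by the wrist force. I felt for the bar, hung it about 76 mm out on the −y arm and let it go. The beam leaned to about +0.22 rad, well short of the 0.36 stop.
- **Small weight:** it weighs about 0.17–0.18 kg. I hung it outside the rider on the +y arm, let go, and measured about +0.013 rad. I then slid it about 8 mm further out, to about 132 mm, and released it.

**Last checks:**
- **Level:** the checks disagree a little. The line fit gave +0.004 to +0.006 rad, the end beads +0.004, and a brightness-weighted fit +0.011 to +0.012. A rough reading off the picture by hand gave +0.023, which I set aside as imprecise. I did not trim further.
- **Weights:** the last picture shows both hooks on the bar and looking straight. The measured lean was too coarse to confirm that to better than a few degrees.
- **Rest of the bench:** the wrist force was near zero with the gripper well clear. I looked at the other bench items only in the pictures; nothing showed a contact with them, but I did not measure whether they had moved.

I viewed 13 pictures, three more than the budget of 10.

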